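# Clamp the green rock billet in the thin-section bonding jig

### The arm

A 6-joint arm with a two-finger parallel gripper is mounted at the origin on the work surface. World frame = base frame: x ahead of the robot, y to its left, z up, the work surface at z = 0. Lengths are in m, angles in rad, forces in N, time in s.
With the tool pointing down it reaches from about 0.275 to 0.85 m from the base axis. Payload 19 kg.
Tool frame: the origin (TCP) lies at the very end of the fingers, on their centre line; the grasp point (between the pads) lies 19 mm behind it; z points along the fingers, y is the line along which they close (so a half turn about z gives the same grasp; the last joint's range is limited). The gripper opens to 85 mm and grips with 20 to 120 N. Pads are 22 mm wide; open, the fingers measure 114 mm over their backs; the gripper's body (76 mm by 85 mm) begins 54 mm behind the grasp point. The pads swing forward as they close: fully open they stand 13 mm farther back than shut.
Start: joints at [0.991, 0.15, 1.437, -0, 1.554, -0.134], TCP at [0.248, 0.519, 0.231] pointing down, gripper open.
Joint ranges: [-2.8, 2.8], [-0.68, 2.1], [0.12, 2.68], [-1.39, 4.53], [0.16, 2.79], [-2.81, 2.81]. Speed limits (rad/s): [1.89, 1.89, 2.22, 3.01, 3.01, 3.01].

### API

Orientations are given as a unit quaternion [w, x, y, z].
In Python, from station import r, cams gives the robot as it stands.
- The arm moves only by the shell command python3 -m handwheel 'ROWS' [FORCE]. ROWS is a JSON object of lists of equal length, an entry for each row: "twist": the turn, a rotation vector about the tool's x, y, z in degrees, a list of three; "xyz": the shift along the tool's x, y, z in mm, a list of three; "claw": the finger opening in mm, from 0 to 85.4. A call has exactly 8 rows; each row shifts and turns the commanded pose from where the row before left it, along the tool's axes as they then stand; what a row does not reach is not made up. A row lasts 1/10 s, in which the tool goes at most 50 mm and 8.59 degrees, less where a joint would pass 70% of its speed; a pose out of reach is approached as far as the arm can. A call with a gripper value outside its range is refused whole. The fingers move at their own pace and stop on an object; FORCE is the grip in N (left out, the last holds). Time passes only in rows, so rows that do not move let the fingers close, or fill a call up. It gives the time, the measured TCP pose, the force, the opening and the grip force at its end, in the units of the state.
- r.sense(): the state, without advancing time (a new reading comes with each control period).
- cams.snapshot(name): name is "side" or "top"; returns a dict with "image" (480x640x3 uint8, red, green, blue), "fx", "fy", "cx", "cy" (pixels), "R" (3x3) and "t" (3): a world point X has camera coordinates R X + t. Camera axes: x right, y down, z forward; pixel columns grow to the right and rows downward; lengths in m; the calibration is good to about 2 mm. A picture is of the moment at which its call begins. There is no depth.
- r.sign_off(): hands the job in; it is judged then, once.
The state is a dict: "time_s": time; "joint_pos": joint angles; "qvel": joint speeds; "joint_torque": joint torques, N m; "tool_pos": TCP position; "eef_rot": TCP orientation; "ft_force": force on the tool from outside, world axes, zero at the start; "torque": the same for the moment, N m; "opening": opening from 0.0 (shut) to 1.0 (fully open); "grasp_force": force on a finger pad.
Only numpy, scipy, OpenCV 4.12 (cv2) and the standard library are available. Lean on these libraries where they do the work, as an engineer would, in place of code of your own. Each camera call takes 0.05 s, during which the arm holds its last target. There are 200 camera calls.

### The job

Lay the dark green rock billet flat in the empty nest of the bonding jig, gently and without dropping it in, its long side along the jig. Then swing the jig's sprung clamp bar over onto it and press the red pad down until the bar's nose snaps under the catch and stays there by itself; feel for the snap and do not force the bar, since the catch is set to a different height each time. Leave the other things on the bench where they are.

Things in the scene. Friction and masses are not known exactly. Their poses are not given: they have to be found in the camera images.
- green_billet: the dark green rock billet, a ground block 70 (own x) x 40 (own y) x 30 (z) mm, about 0.2 kg, loose on the bench. Origin: centre of its underside. Two other billets of the same size (one pale, one red-brown) lie near it, at least 40 mm clear; the three swap places.
- jig: the bonding jig, fixed to the bench: grey base plate 270 (own x) x 100 (own y) x 15 mm, nest in its middle. Origin: centre of its underside, straight below the nest's centre. Own +x runs from the catch end to the hinge end (away from the robot, turned by up to 0.35 rad). At x = +105 mm stand two aluminium hinge cheeks, 90 mm tall, 52 mm wide over both.
- jig_nest (a point): centre of the nest's floor, 15 mm above the bench. The nest is bounded by four brass L-shaped corner stops 10 mm high (tops 25 mm above the bench); it takes the 70 x 40 mm billet with 2.5 mm to spare on each side, long side along the jig's x. The middle of each side is open for fingers.
- jig_catch (a point): point at the catch end, fixed in the jig (x = -88 mm, 75 mm above the bench), where the nose of a level bar ends. Behind it the blue catch head, 44 mm wide, jig x = -130 to -96 mm, is set 0 to 32 mm high (not told; top 109 to 141 mm above the bench). Its brass sprung bolt gives way to the nose, then snaps over it; 3 mm further down the nose meets a steel rest.
- clamp_bar (a joint): angle of the clamp bar (rad): 0 = level, from the hinge towards the catch; grows as its free end rises, 1.57 = upright, starts at 1.7 to 1.95, leaning back. A light spring swings it open (to about 1) when let go unlatched. Aluminium bar 26 mm wide, 12 mm thick, 193 mm from hinge axis to the end of its steel nose. Latched it rests at 0.00 to 0.175, by the catch's height.
- bar_hinge (a point): the bar's hinge axis (along the jig's y), 75 mm above the bench at jig x = +105 mm. Turns with the bar.
- bar_pad (a point): centre of the outer face of the red press pad (40 mm along the bar, 36 mm wide, 8 mm thick) on the bar's top, 140 mm from the hinge axis along the bar, 14 mm off the bar's axis. z axis: outward normal (up when the bar is down, away from the robot when it stands open). About 10 to 20 N down on the pad takes the nose past the catch bolt; over 30 N bends the bar.
- press_foot: sprung round rubber foot, 28 mm wide, under the bar 105 mm from the hinge; origin on the bar's axis, the unloaded sole 51 mm from that axis. With the bar latched it is squeezed 3 to 21 mm on top of a billet in the nest.
- pale_billet: pale speckled billet, same size, not wanted; origin at the centre of its underside. Leave it.
- red_billet: red-brown billet, same size, not wanted; origin at the centre of its underside. Leave it.
- wash_bottle: white bottle with red cap, 60 mm wide, 160 mm tall, origin under its centre, well left of the jig. Leave it.
- beaker: glass beaker, 70 mm wide, 80 mm tall, origin under its centre, on the far side. Leave it.
- grit_jar: jar with black lid, 70 mm wide, 80 mm tall, origin under its centre, left of the jig. Leave it.
- brush: hand brush lying on the far right of the bench, about 200 mm long. Leave it.

How it is judged:
By the outcome, as a careful person would: the job done as asked, in the order asked, and still so for the second after the job is handed in, with the robot touching nothing.
It also fails if it takes over 72 s, if anything falls off the work surface, if the arm or the gripper's body presses on something with over 40 N, if the wrist force passes 120 N, or if a joint passes its speed limit or range.

## Working session

There is one attempt and no reset: what is moved stays moved. The work goes in short steps, Python scripts to look and compute and a shell command to move; the robot and the scene stay as the last step left them, time stands still between calls to the robot, and variables do not carry over. Pictures are saved under pics/ and viewed, at most 10 in all, crops included, and the job is handed in when it is done.

```bash
mkdir -p pics; ls; python3 - <<'E'
from station import r,cams
import cv2,json
s=r.sense();print(s)
for n in("side","top"):
    d=cams.snapshot(n);cv2.imwrite(f"pics/{n}0.png",d["image"][:,:,::-1]);print(n,d["fx"],d["fy"],d["cx"],d["cy"],d["R"],d["t"])
E
```

```text
pics
{'time_s': 0.0, 'joint_pos': array([ 9.91000692e-01,  1.50981685e-01,  1.43802432e+00, -3.79624515e-05,
        1.55382074e+00, -1.34026508e-01]), 'qvel': array([-0.00107542, -0.00033016,  0.00086928, -0.0022135 ,  0.00166563,
        0.00020422]), 'joint_torque': array([-1.76540976e-03, -7.13062620e+01, -5.70865524e+01, -3.23176691e-04,
        8.96902493e-03,  3.24530163e-05]), 'tool_pos': array([0.2478148 , 0.51857586, 0.23068127]), 'eef_rot': array([-1.97802335e-04,  2.21043381e-01,  9.75263781e-01, -5.84790950e-04]), 'ft_force': array([-0.32117045, -0.84927907, -0.17396172]), 'torque': array([ 0.04110471,  0.00015979, -0.04324177]), 'grasp_force': 0.0, 'opening': 0.9962254689597916}
side 608.751144542978 608.751144542978 324.8266142385556 241.07065610421944 [[ 0.96252704 -0.2710751   0.00774517]
 [-0.19046737 -0.69608554 -0.69223341]
 [ 0.19303854  0.66481817 -0.72163212]] [-0.61171811  0.14285846  1.20714244]
top 535.9865200276668 535.9865200276668 316.7903021650729 243.43638937063415 [[-0.00549762 -0.99970211  0.02377963]
 [-0.99341105  0.00273771 -0.11457306]
 [ 0.11447383 -0.02425283 -0.99313017]] [-0.03781478  0.63758657  1.24530049]
```

View pics/top0.png

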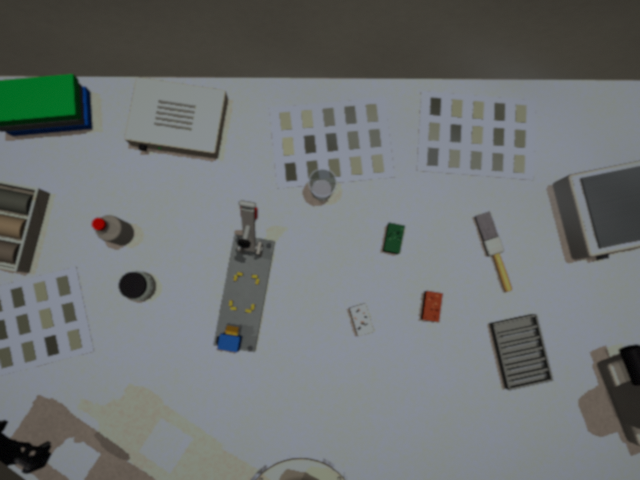

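View pics/side0.png

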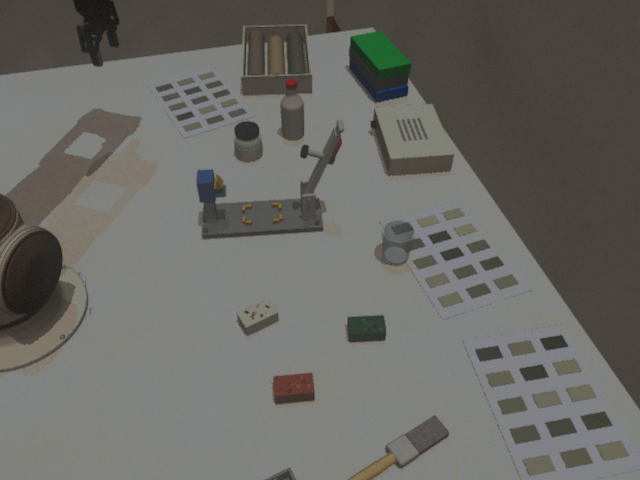

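The top view shows the green billet near (394,239), the pale one at (361,319), the red one at (432,306). The jig runs from the blue catch at (230,341) to the hinge at (250,245), with the bar leaning away from the robot. The side view confirms this. I'll enlarge it next.

```bash
python3 - <<'E'
import cv2
a=cv2.imread("pics/top0.png")[195:355,205:415];cv2.imwrite("pics/topc.png",cv2.resize(cv2.convertScaleAbs(a,alpha=1.4),None,fx=3.75,fy=3.75,interpolation=cv2.INTER_CUBIC))
a=cv2.imread("pics/side0.png")[110:350,190:400];cv2.imwrite("pics/sidec.png",cv2.resize(cv2.convertScaleAbs(a,alpha=1.4),None,fx=2.5,fy=2.5,interpolation=cv2.INTER_CUBIC))
E
```

```text
(no output)
```

View pics/topc.png

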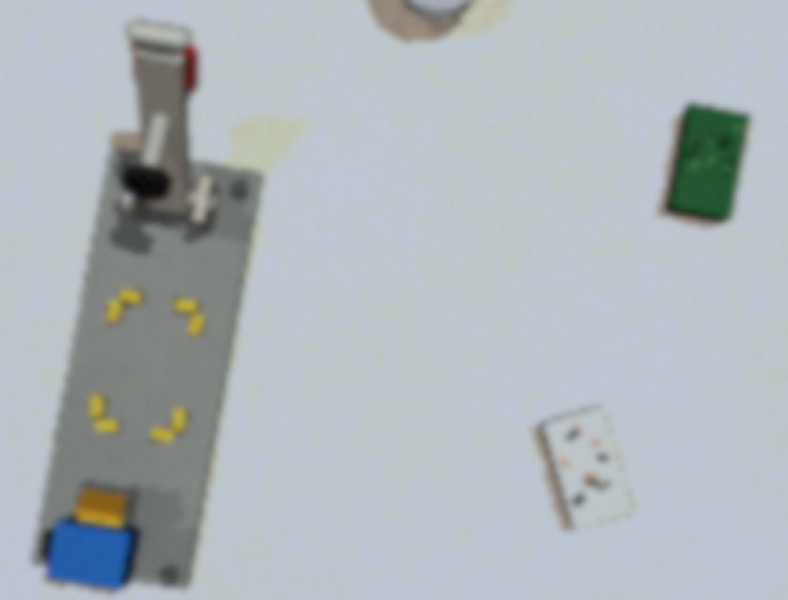

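View pics/sidec.png

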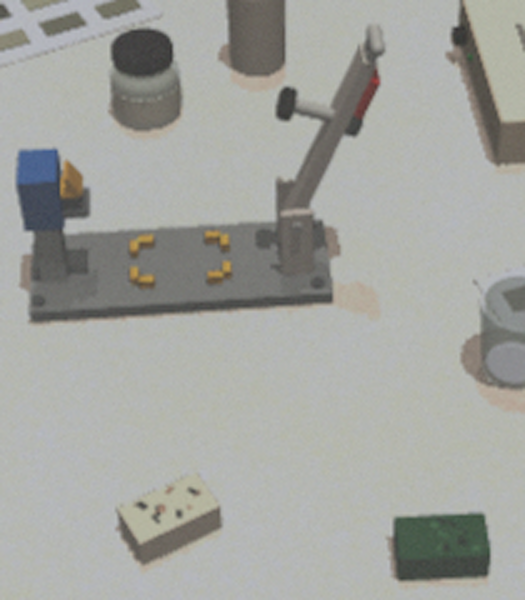

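The enlarged top view shows the jig plate corners at about (115,148), (263,172), (188,586), (38,560) and the brass corner stops. The green top face spans about (690,105) to (730,222). In the side crop the bar leans back and its red pad is on the far face. Next I fit the poses.

```bash
cat > h.py <<'E'
import numpy as np,cv2
from scipy.optimize import least_squares
C={"side":dict(f=608.751144542978,c=(324.8266142385556,241.07065610421944),R=np.array([[0.96252704,-0.2710751,0.00774517],[-0.19046737,-0.69608554,-0.69223341],[0.19303854,0.66481817,-0.72163212]]),t=np.array([-0.61171811,0.14285846,1.20714244])),
"top":dict(f=535.9865200276668,c=(316.7903021650729,243.43638937063415),R=np.array([[-0.00549762,-0.99970211,0.02377963],[-0.99341105,0.00273771,-0.11457306],[0.11447383,-0.02425283,-0.99313017]]),t=np.array([-0.03781478,0.63758657,1.24530049]))}
def proj(n,X):
    c=C[n];p=np.atleast_2d(X)@c["R"].T+c["t"];return p[:,:2]/p[:,2:]*c["f"]+c["c"]
def back(n,uv,z):
    c=C[n];d=c["R"].T@np.r_[(np.array(uv)-c["c"])/c["f"],1];o=-c["R"].T@c["t"];return o+d*(z-o[2])/d[2]
def world(pose,P):
    x,y,a=pose;c,s=np.cos(a),np.sin(a);P=np.array(P,float);return np.c_[x+c*P[:,0]-s*P[:,1],y+s*P[:,0]+c*P[:,1],P[:,2]]
def fit(obs,p0):  # obs: (cam, uv, local point)
    f=lambda p:np.concatenate([(proj(n,world(p,[P]))[0]-uv) for n,uv,P in obs])
    r=least_squares(f,p0);return r.x,r.fun.reshape(-1,2)
def hull_mask(n,pose,box):
    P=world(pose,[(sx*box[0]/2,sy*box[1]/2,z) for sx in(1,-1) for sy in (1,-1) for z in box[2:]])
    return P
E
python3 - <<'E'
from h import *
np.set_printoptions(precision=4,suppress=True)
T=lambda x,y:((x+.5)/3.75-.5+205,(y+.5)/3.75-.5+195)
S=lambda x,y:((x+.5)/2.5-.5+190,(y+.5)/2.5-.5+110)
im={n:cv2.imread(f"pics/{n}0.png") for n in C}
def blobs(n,lo,hi,roi,mina):
    h=cv2.cvtColor(im[n],cv2.COLOR_BGR2HSV);m=cv2.inRange(h,lo,hi);k=np.zeros_like(m);x0,y0,x1,y1=roi;k[y0:y1,x0:x1]=m[y0:y1,x0:x1]
    _,_,st,ce=cv2.connectedComponentsWithStats(k);return [(st[i,4],ce[i]) for i in range(1,len(st)) if st[i,4]>=mina],k
# jig
j=.135;w=.05
obs=[("top",T(115,148),(j,w,.015)),("top",T(263,172),(j,-w,.015)),("top",T(188,586),(-j,-w,.015)),("top",T(38,560),(-j,w,.015)),
 ("side",S(30,312),(-j,-w,.015)),("side",S(332,293),(j,-w,.015))]
p0=list(back("top",(245,292),.02)[:2])+[-.15]
J,res=fit(obs,p0);print("jig",J,res)
for n,roi in(("top",(225,265,270,318)),("side",(235,195,290,230))):
    b,k=blobs(n,(15,90,60),(35,255,255),roi,3)
    print(n,[(int(a),c.round(1)) for a,c in b],"centre",proj(n,world(J,[(0,0,.025)])),"4:",proj(n,world(J,[(x,y,.022) for x in(.035,-.035) for y in(.02,-.02)])).round(1).tolist())
for n,roi in(("top",(375,215,415,260)),("side",(335,305,400,350))):
    b,k=blobs(n,(45,90,20),(90,255,255),roi,20)
    pts=cv2.findNonZero(k);print(n,[(int(a),c) for a,c in b],cv2.minAreaRect(pts))
G,res=fit([("top",T(692,105),(.035,.02,.03)),("top",T(748,116),(.035,-.02,.03)),("top",T(730,222),(-.035,-.02,.03)),("top",T(675,213),(-.035,.02,.03)),
 ("side",S(394,517),(-.035,.02,.03)),("side",S(487,513),(.035,.02,.03)),("side",S(489,575),(.035,-.02,0)),("side",S(398,580),(-.035,-.02,0))],list(back("top",(394,239),.03)[:2])+[-.15])
print("green",G,res)
# bar angle
for th in np.arange(1.6,2.0,.05):
    pad=(.105-.14*np.cos(th)+.014*np.sin(th),0,.075+.14*np.sin(th)+.014*np.cos(th));nose=(.105-.193*np.cos(th),0,.075+.193*np.sin(th))
    print(round(th,2),proj("top",world(J,[pad,nose])).round(1).tolist(),proj("side",world(J,[pad,nose])).round(1).tolist())
print("nose obs top",T(160,35),"side",S(374,42),"beaker",back("top",(321,192),.04),"jar",back("top",(134,284),.08),"bottle",back("top",(100,223),.16))
E
```

```text
jig [ 0.5238  0.132  -0.1736] [[-0.384  -0.8516]
 [ 0.7134 -0.2999]
 [ 0.6463  0.6312]
 [-0.9317  0.4761]
 [-0.5879  0.1356]
 [ 0.6124 -0.3004]]
top [(47, array([237.2, 275.5])), (42, array([255.7, 278.9])), (45, array([231.6, 305.2])), (46, array([250.2, 308.6]))] centre [[244.5824 291.5681]] 4: [[239.2, 275.7], [255.6, 278.6], [233.7, 304.7], [250.3, 307.6]]
side [(38, array([276.8, 204.9])), (41, array([245.7, 206.7])), (40, array([277.4, 218.9])), (43, array([246.2, 220.6]))] centre [[261.6097 211.865 ]] 4: [[276.7, 205.9], [277.6, 217.9], [246.1, 207.8], [246.3, 220.0]]
top [(414, array([393.3285, 237.9903]))] ((393.3679504394531, 238.03773498535156), (15.11166000366211, 27.45899200439453), 10.61965560913086)Traceback (most recent call last):
  File "<stdin>", line 20, in <module>
cv2.error: OpenCV(4.12.0) /io/opencv/modules/imgproc/src/convhull.cpp:143: error: (-215:Assertion failed) total >= 0 && (depth == CV_32F || depth == CV_32S) in function 'convexHull'
```

```bash
python3 - <<'E'
from h import *
np.set_printoptions(precision=4,suppress=True)
T=lambda x,y:((x+.5)/3.75-.5+205,(y+.5)/3.75-.5+195)
S=lambda x,y:((x+.5)/2.5-.5+190,(y+.5)/2.5-.5+110)
q=[(1,1),(1,-1),(-1,1),(-1,-1)]
ot=[(237.2,275.5),(255.7,278.9),(231.6,305.2),(250.2,308.6)];os=[(276.8,204.9),(277.4,218.9),(245.7,206.7),(246.2,220.6)]
for sel in(("top",),("side",),("top","side")):
    ob=[(n,u,a) for n,o in(("top",ot),("side",os)) if n in sel for u,a in zip(o,q)]
    f=lambda p:np.concatenate([proj(n,world(p[:3],[(a[0]*p[3],a[1]*p[4],.02)]))[0]-u for n,u,a in ob])
    r=least_squares(f,[.524,.132,-.17,.036,.023]);print("nest",sel,r.x,abs(r.fun).max())
J=r.x[:3]
t=[("top",T(692,105),(.035,.02,.03)),("top",T(748,116),(.035,-.02,.03)),("top",T(730,222),(-.035,-.02,.03)),("top",T(675,213),(-.035,.02,.03))]
s=[("side",S(394,517),(-.035,.02,.03)),("side",S(487,513),(.035,.02,.03)),("side",S(489,575),(.035,-.02,0)),("side",S(398,580),(-.035,-.02,0))]
for o in(t,s,t+s):
    G,res=fit(o,list(back("top",(394,239),.03)[:2])+[-.15]);print("green",G,res.tolist() if o is t+s else abs(res).max())
for th in np.arange(1.65,2.0,.05):
    pad=(.105-.14*np.cos(th)+.014*np.sin(th),0,.075+.14*np.sin(th)+.014*np.cos(th));nose=(.105-.193*np.cos(th),0,.075+.193*np.sin(th))
    print(round(th,2),proj("top",world(J,[pad,nose])).round(1).tolist(),proj("side",world(J,[pad,nose])).round(1).tolist())
print("nose obs top",T(160,35),"side",S(374,42),"beaker",back("top",(321,192),.04),"jar",back("top",(134,284),.08),"bottle",back("top",(100,223),.16))
E
```

```text
nest ('top',) [ 0.5229  0.1347 -0.1782  0.0359  0.0225] 0.08136015661392548
nest ('side',) [ 0.5239  0.1346 -0.1803  0.0353  0.0231] 0.20617303378685392
nest ('top', 'side') [ 0.5234  0.1346 -0.1793  0.0356  0.0227] 0.5219554878814279
green [ 0.6502 -0.2281 -0.1823] 0.8643867359622845
green [ 0.6541 -0.2292 -0.2135] 0.7665465791774295
green [ 0.6526 -0.2289 -0.1999] 1.598596312397973
1.65 [[245.1, 227.1], [241.2, 228.0]] [[318.4, 140.7], [313.5, 119.0]]
1.7 [[245.8, 224.0], [242.2, 223.3]] [[321.7, 141.1], [318.3, 119.2]]
1.75 [[246.6, 220.9], [243.2, 218.7]] [[325.0, 141.6], [323.0, 119.6]]
1.8 [[247.3, 217.9], [244.2, 214.2]] [[328.2, 142.3], [327.7, 120.2]]
1.85 [[248.0, 215.0], [245.2, 209.8]] [[331.4, 143.1], [332.4, 121.0]]
1.9 [[248.7, 212.2], [246.3, 205.6]] [[334.4, 144.0], [336.9, 121.9]]
1.95 [[249.4, 209.5], [247.3, 201.5]] [[337.4, 145.0], [341.3, 123.1]]
2.0 [[250.1, 207.0], [248.3, 197.6]] [[340.3, 146.2], [345.6, 124.4]]
nose obs top (247.3, 203.96666666666667) side (339.3, 126.5) beaker [ 0.7621 -0.0512  0.04  ] jar [0.5408 0.3768 0.08  ] bottle [0.6688 0.4286 0.16  ]
```

```bash
python3 -m handwheel '{"twist":[[0,0,-7.2],[0,0,-7.2],[0,0,0],[0,0,0],[0,0,0],[0,0,0],[0,0,0],[0,0,0]],"xyz":[[0,0,0],[0,0,0],[-30,-36.4,0],[-30,-36.4,0],[-30,-36.4,0],[-30,-36.4,0],[-30,-36.4,0],[-30,-36.4,0]],"claw":[85,85,85,85,85,85,85,85]}' 40
python3 -m handwheel '{"twist":[[0,0,0],[0,0,0],[0,0,0],[0,0,0],[0,0,0],[0,0,0],[0,0,0],[0,0,0]],"xyz":[[-30,-36.4,0],[-30,-36.4,0],[-30,-36.4,0],[-30,-36.4,0],[-30,-36.4,0],[-30,-36.4,0],[-30,-36.4,0],[-30,-36.4,0]],"claw":[85,85,85,85,85,85,85,85]}'
python3 -m handwheel '{"twist":[[0,0,0],[0,0,0],[0,0,0],[0,0,0],[0,0,0],[0,0,0],[0,0,0],[0,0,0]],"xyz":[[-30,-36.4,0],[-30,-36.4,0],[-30,-36.4,0],[-30,-36.4,0],[0,0,30],[0,0,30],[0,0,20],[0,0,0]],"claw":[85,85,85,85,85,85,85,85]}'
cat >> h.py <<'E'
def go(s,xy,z,yaw):
    "tool-frame move (mm) and turn about z (deg) from state s, tool kept pointing down; y axis to angle yaw"
    from scipy.spatial.transform import Rotation as Ro
    q=s["eef_rot"];R=Ro.from_quat(np.r_[q[1:],q[0]]).as_matrix()
    a=np.arctan2(R[1,1],R[0,1]);d=np.r_[xy,z]-s["tool_pos"]
    print("tcp",s["tool_pos"].round(4),"yaw",a.round(4),"turn z deg",np.degrees(a-yaw).round(2),"tool mm now",(R.T@d*1000).round(1),"Rz",R[:,2].round(3),
      "after turn",(np.array([[np.sin(yaw),-np.cos(yaw),0],[np.cos(yaw),np.sin(yaw),0],[0,0,-1]])@d*1000).round(1),"F",s["ft_force"].round(1),"t",round(s["time_s"],2))
E
python3 - <<'E'
from station import r,cams
from h import *
print("top face centre",back("top",(393.33,237.99),.03))
go(r.sense(),(.6521,-.2287),.006,1.376)
d=cams.snapshot("top")["image"][:,:,::-1];cv2.imwrite("pics/t1.png",d)
d2=cams.snapshot("side")["image"][:,:,::-1]
a=cv2.resize(d[190:290,340:440],None,fx=4,fy=4,interpolation=2);b=cv2.resize(d2[255:385,300:430],(400,400),interpolation=2)
cv2.imwrite("pics/c1.png",cv2.convertScaleAbs(np.hstack([a,b]),alpha=1.4))
E
```

```text
time_s: 0.9
tool_pos: [0.3827, 0.2679, 0.2312]
eef_rot: [-0.0, 0.097, 0.995, -0.0]
ft_force: [1.0, 1.5, 0.2]
opening: 0.994
grasp_force: 0.0
time_s: 1.7
tool_pos: [0.562, -0.0644, 0.2311]
eef_rot: [-0.0, 0.097, 0.995, 0.0]
ft_force: [1.4, 1.7, -0.2]
opening: 0.997
grasp_force: 0.0
time_s: 2.5
tool_pos: [0.6499, -0.228, 0.1477]
eef_rot: [-0.003, 0.097, 0.995, 0.001]
ft_force: [-0.9, -0.3, 0.1]
opening: 0.995
grasp_force: 0.0
top face centre [ 0.65098481 -0.22574723  0.03      ]
tcp [ 0.6499 -0.228   0.1477] yaw 1.3761 turn z deg 0.01 tool mm now [ -3.1  -0.4 141.7] Rz [-0.005  0.002 -1.   ] after turn [  2.3  -0.3 141.7] F [-0.9 -0.3  0.1] t 2.5
```

View pics/c1.png

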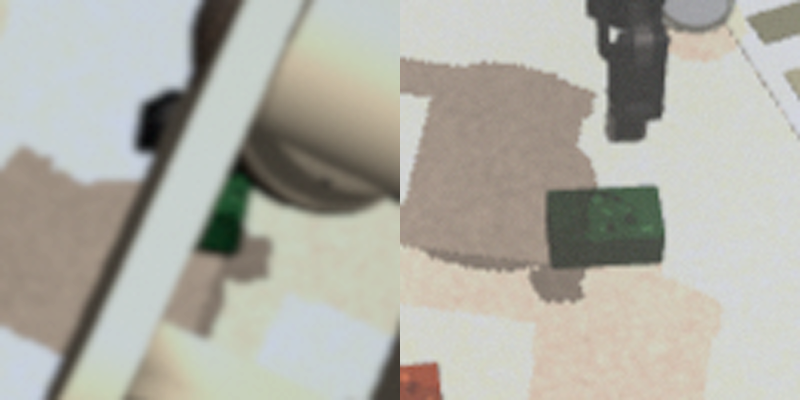

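```bash
python3 -m handwheel '{"twist":[[0,0,0],[0,0,0],[0,0,0],[0,0,0],[0,0,0],[0,0,0],[0,0,0],[0,0,0]],"xyz":[[-2,0,45],[0,0,40],[0,0,30],[0,0,18],[0,0,8],[0,0,3.5],[0,0,0],[0,0,0]],"claw":[85,85,85,85,85,85,85,85]}' 40
python3 -m handwheel '{"twist":[[0,0,0],[0,0,0],[0,0,0],[0,0,0],[0,0,0],[0,0,0],[0,0,0],[0,0,0]],"xyz":[[0,0,0],[0,0,0],[0,0,0],[0,0,0],[0,0,0],[0,0,0],[0,0,0],[0,0,0]],"claw":[30,30,30,30,30,30,30,30]}' 40
```

```text
time_s: 3.4
tool_pos: [0.6538, -0.2291, 0.0084]
eef_rot: [0.001, 0.097, 0.995, -0.0]
ft_force: [0.1, -0.4, 0.8]
opening: 0.993
grasp_force: 0.0
time_s: 4.2
tool_pos: [0.6533, -0.2289, 0.0073]
eef_rot: [0.0, 0.097, 0.995, -0.0]
ft_force: [-0.7, 2.5, 5.2]
opening: 0.458
grasp_force: 41.5
```

```bash
python3 -m handwheel '{"twist":[[0,0,0],[0,0,0],[0,0,0],[0,0,0],[0,0,0],[0,0,-0.9],[0,0,0],[0,0,0]],"xyz":[[0,0,-10],[0,0,-25],[0,0,-40],[0,0,-45],[0,0,-20],[0,0,0],[12.5,21.6,0],[20,34.6,0]],"claw":[30,30,30,30,30,30,30,30]}' 40
python3 -m handwheel '{"twist":[[0,0,0],[0,0,0],[0,0,0],[0,0,0],[0,0,0],[0,0,0],[0,0,0],[0,0,0]],"xyz":[[20,34.8,0],[20,34.8,0],[20,34.8,0],[20,34.8,0],[20,34.8,0],[20,34.8,0],[20,34.8,0],[20,34.8,0]],"claw":[30,30,30,30,30,30,30,30]}'
python3 -m handwheel '{"twist":[[0,0,0],[0,0,0],[0,0,0],[0,0,0],[0,0,0],[0,0,0],[0,0,0],[0,0,0]],"xyz":[[0,0,30],[0,0,30],[0,0,10],[0,0,0],[0,0,0],[0,0,0],[0,0,0],[0,0,0]],"claw":[30,30,30,30,30,30,30,30]}'
python3 - <<'E'
from station import r,cams
from h import *
s=r.sense();go(s,(.5234,.1346),.0225,1.392);print(s["opening"],s["grasp_force"])
d=cams.snapshot("top")["image"][:,:,::-1];cv2.imwrite("pics/t2.png",d)
d2=cams.snapshot("side")["image"][:,:,::-1];cv2.imwrite("pics/s2.png",d2)
a=cv2.resize(d[250:350,195:295],None,fx=4,fy=4,interpolation=2);b=cv2.resize(d2[150:250,210:310],(400,400),interpolation=2)
cv2.imwrite("pics/c2.png",cv2.convertScaleAbs(np.hstack([a,b]),alpha=1.6))
E
```

```text
time_s: 5.0
tool_pos: [0.6303, -0.1684, 0.1448]
eef_rot: [-0.001, 0.09, 0.996, 0.0]
ft_force: [0.6, 1.1, -3.4]
opening: 0.463
grasp_force: 41.0
time_s: 5.8
tool_pos: [0.5217, 0.136, 0.1455]
eef_rot: [-0.001, 0.089, 0.996, -0.0]
ft_force: [1.2, -0.2, -3.5]
opening: 0.458
grasp_force: 41.0
time_s: 6.6
tool_pos: [0.5235, 0.1346, 0.0775]
eef_rot: [0.0, 0.089, 0.996, 0.0]
ft_force: [0.5, -0.1, -2.6]
opening: 0.461
grasp_force: 41.1
tcp [0.5235 0.1346 0.0775] yaw 1.3919 turn z deg -0.01 tool mm now [ 0.1 -0.  55. ] Rz [ 0.001  0.    -1.   ] after turn [-0.1 -0.  55. ] F [ 0.5 -0.1 -2.6] t 6.6
0.4606192279094164 41.072604060173035
```

View pics/c2.png

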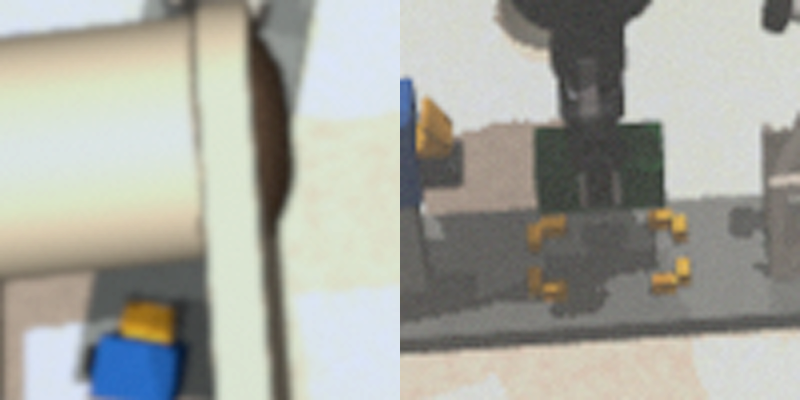

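Side view: the near face of the held billet runs from x=536 to 664 in the crop, with its bottom edge at y≈207. The brass stops are directly below it. I'll work out how far the billet is offset along its length.

```bash
python3 - <<'E'
from h import *
np.set_printoptions(precision=1,suppress=True)
im=cv2.imread("pics/s2.png").astype(int)
for off in(-.003,0,.003):
    p=world((.5235,.1346,-.179),[(off+a,-.02,z) for a in(-.035,.035) for z in(.0712,.1012)]);print(off,proj("side",p).tolist())
g=im[:,:,1]-im[:,:,2]
for row in(186,190,194,198): print(row,g[row,238:252],g[row,268:282])
for col in(247,271): print(col,g[176:208,col])
E
```

```text
-0.003 [[242.57002730069777, 203.05663937125456], [241.3168770259095, 192.76364684776792], [274.65614606724097, 201.17253328873778], [273.93674941209963, 190.8877572146013]]
0 [[243.95010556945027, 202.97560078009852], [242.71999635805332, 192.6829568628991], [276.02588274989705, 201.09210195847885], [275.32918150812895, 190.80768182672404]]
0.003 [[245.32973822876005, 202.8945883552566], [244.12265514597743, 192.60229336280977], [277.39517882206167, 201.01169650099416], [276.7211583112672, 190.72763262163517]]
186 [ -9  -7 -10  -9  -9  -2   3   3   1   4   0   6   7   3] [5 5 3 4 4 4 2 6 3 1 1 0 1 2]
190 [-11 -10  -8 -10  -9  -3   3   3   5   4   4   4   4   3] [ 7  7  8  7  5  7 11 11  4  2  1  1  3  1]
194 [ -9  -8  -8  -9 -10  -3   4   2   5   5   0   6   3   2] [0 5 1 4 3 4 3 5 2 3 2 2 0 2]
198 [-10  -8  -9  -9  -9  -7  -2   4   3   2   3   2   1   2] [4 3 3 5 3 4 4 4 2 1 0 3 0 3]
247 [  0   1   1  -2  -6  -7   5   5   2   1   4   3   4   6   4   3   3   6
   5   2   3   3   2   2   4   1   2  -3 -15 -21 -19 -11]
271 [ 2  1  1  2  1  9 10  1  3  6  4  5  3  7  7  7 12  2  4  5  4  4  5  5
  1  6  1 -2 -3 -1 -2  1]
```

```bash
python3 -m handwheel '{"twist":[[0,0,0],[0,0,0],[0,0,0],[0,0,0],[0,0,0],[0,0,0],[0,0,0],[0,0,0]],"xyz":[[0,0,15],[0,0,15],[0,0,8],[0,0,5],[0,0,4],[0,0,3],[0,0,0],[0,0,0]],"claw":[30,30,30,30,30,30,30,30]}' 40
python3 -m handwheel '{"twist":[[0,0,0],[0,0,0],[0,0,0],[0,0,0],[0,0,0],[0,0,0],[0,0,0],[0,0,0]],"xyz":[[0,0,1],[0,0,1],[0,0,1],[0,0,0.5],[0,0,0],[0,0,0],[0,0,0],[0,0,0]],"claw":[30,30,30,30,30,30,30,30]}' 40
```

```text
time_s: 7.5
tool_pos: [0.5233, 0.1347, 0.0271]
eef_rot: [0.0, 0.089, 0.996, -0.0]
ft_force: [0.8, -0.5, -2.2]
opening: 0.459
grasp_force: 41.1
time_s: 8.3
tool_pos: [0.5232, 0.1347, 0.0233]
eef_rot: [-0.0, 0.089, 0.996, -0.0]
ft_force: [0.2, -0.4, -2.5]
opening: 0.457
grasp_force: 41.1
```

Not down yet, still no contact force. I continue in half-millimetre rows.

```bash
python3 -m handwheel '{"twist":[[0,0,0],[0,0,0],[0,0,0],[0,0,0],[0,0,0],[0,0,0],[0,0,0],[0,0,0]],"xyz":[[0,0,0.5],[0,0,0.5],[0,0,0.3],[0,0,0],[0,0,0],[0,0,0],[0,0,0],[0,0,0]],"claw":[30,30,30,30,30,30,30,30]}' 40
```

```text
time_s: 9.1
tool_pos: [0.5232, 0.1347, 0.0222]
eef_rot: [0.0, 0.089, 0.996, -0.0]
ft_force: [-4.4, -0.8, 5.9]
opening: 0.46
grasp_force: 42.1
```

```bash
python3 -m handwheel '{"twist":[[0,0,0],[0,0,0],[0,0,0],[0,0,0],[0,0,0],[0,0,0],[0,0,0],[0,0,0]],"xyz":[[0,0,0],[0,0,0],[0,0,0],[0,0,0],[0,0,-5],[0,0,-20],[0,0,-40],[0,0,-48]],"claw":[48,56,66,75,75,75,75,75]}' 40
python3 -m handwheel '{"twist":[[0,0,0],[0,0,0],[0,0,0],[0,0,0],[0,0,0],[0,0,0],[0,0,0],[0,0,0]],"xyz":[[0,0,-48],[0,0,-48],[0,0,-48],[0,0,-22],[0,0,0],[0,0,0],[0,0,0],[0,0,0]],"claw":[75,75,75,40,0,0,0,0]}'
python3 - <<'E'
from station import r,cams
from h import *
s=r.sense();go(s,(.5234,.1346),.0225,1.392)
d2=cams.snapshot("side")["image"][:,:,::-1]
cv2.imwrite("pics/c3.png",cv2.convertScaleAbs(cv2.resize(d2[90:250,190:360],None,fx=3.5,fy=3.5,interpolation=2),alpha=1.6))
E
```

```text
time_s: 9.9
tool_pos: [0.5223, 0.1345, 0.1355]
eef_rot: [-0.001, 0.089, 0.996, -0.0]
ft_force: [1.6, -0.4, -0.2]
opening: 0.881
grasp_force: 0.0
time_s: 10.7
tool_pos: [0.5229, 0.1346, 0.2999]
eef_rot: [-0.001, 0.089, 0.996, -0.0]
ft_force: [-0.0, 0.5, 0.3]
opening: 0.014
grasp_force: 0.0
tcp [0.5229 0.1346 0.2999] yaw 1.392 turn z deg -0.0 tool mm now [-1.000e+00  2.000e-01  2.774e+02] Rz [-0.002 -0.    -1.   ] after turn [5.000e-01 1.000e-01 2.774e+02] F [-0.   0.5  0.3] t 10.7
```

View pics/c3.png

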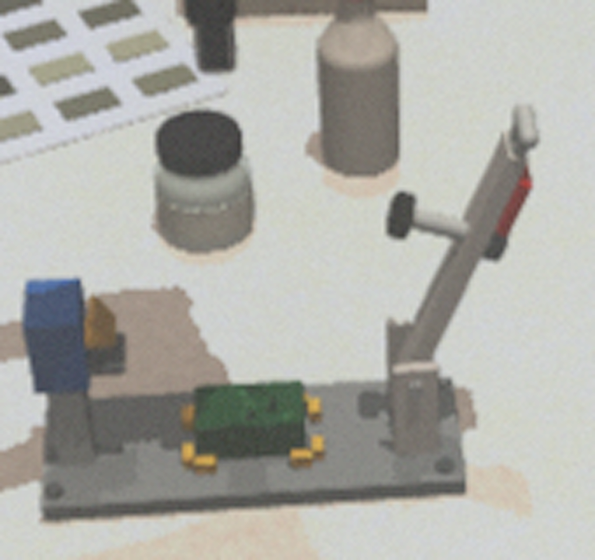

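The side view shows the green billet flat between the four brass stops, with the bar leaning back. I estimate the catch height from the blue head and move behind the bar.

```bash
python3 -m handwheel '{"twist":[[0,0,0],[0,0,0],[0,0,0],[0,0,0],[0,0,0],[0,0,0],[0,0,0],[0,0,0]],"xyz":[[-25,0,0],[-40,0,0],[-40,0,0],[-40,0,0],[-40,0,0],[-20,0,0],[0,0,0],[0,0,0]],"claw":[0,0,0,0,0,0,0,0]}' 40
cat >> h.py <<'E'
J=np.array([.5234,.1346,-.179])
def loc(s):
    d=s["tool_pos"]-np.r_[J[:2],0];c,n=np.cos(J[2]),np.sin(J[2]);return np.array([c*d[0]+n*d[1],-n*d[0]+c*d[1],d[2]])*1000
E
python3 - <<'E'
from station import r
from h import *
s=r.sense();print("local",loc(s).round(1),"t",s["time_s"],s["joint_pos"].round(2),s["eef_rot"].round(3))
for h in(.109,.117,.125,.133,.141): print(h,((proj("side",world(J,[(-.096,-.022,h),(-.130,-.022,h),(-.096,.022,h),(-.13,.022,h)]))-(190,90))*3.5).round(0).tolist())
E
```

```text
time_s: 11.55
tool_pos: [0.7248, 0.0982, 0.2998]
eef_rot: [-0.001, 0.089, 0.996, -0.0]
ft_force: [-0.9, 0.3, 0.6]
opening: -0.003
grasp_force: 0.0
local [204.7   0.  299.8] t 11.55 [ 0.03  0.49  0.86 -0.    1.79 -1.36] [-0.001  0.089  0.996 -0.   ]
0.109 [[83.0, 358.0], [26.0, 361.0], [85.0, 311.0], [30.0, 314.0]]
0.117 [[81.0, 348.0], [24.0, 351.0], [83.0, 301.0], [28.0, 304.0]]
0.125 [[79.0, 338.0], [22.0, 341.0], [81.0, 291.0], [26.0, 294.0]]
0.133 [[78.0, 328.0], [20.0, 331.0], [80.0, 281.0], [24.0, 284.0]]
0.141 [[76.0, 318.0], [18.0, 321.0], [78.0, 271.0], [22.0, 274.0]]
```

```bash
python3 -m handwheel '{"twist":[[0,0,0],[0,0,0],[0,0,0],[0,0,0],[0,0,0],[0,0,0],[0,0,0],[0,0,0]],"xyz":[[0,0,30],[0,0,40],[0,0,25],[0,0,0],[6,0,0],[6,0,0],[8,0,0],[10,0,0]],"claw":[0,0,0,0,0,0,0,0]}' 40
python3 -m handwheel '{"twist":[[0,0,0],[0,0,0],[0,0,0],[0,0,0],[0,0,0],[0,0,0],[0,0,0],[0,0,0]],"xyz":[[10,0,0],[10,0,0],[10,0,0],[10,0,0],[5,0,0],[5,0,-1],[5,0,-2],[5,0,-2]],"claw":[0,0,0,0,0,0,0,0]}'
python3 - <<'E'
from station import r,cams
from h import *
s=r.sense();print("local",loc(s).round(1),"F",s["ft_force"])
d2=cams.snapshot("side")["image"][:,:,::-1]
cv2.imwrite("pics/c4.png",cv2.convertScaleAbs(cv2.resize(d2[90:250,190:360],None,fx=3.5,fy=3.5,interpolation=2),alpha=1.6))
E
```

```text
time_s: 12.35
tool_pos: [0.6949, 0.1037, 0.2072]
eef_rot: [0.001, 0.089, 0.996, 0.0]
ft_force: [0.2, -0.1, 0.7]
opening: -0.004
grasp_force: 0.0
time_s: 13.15
tool_pos: [0.636, 0.1142, 0.2109]
eef_rot: [-0.0, 0.089, 0.996, -0.0]
ft_force: [1.6, -0.9, -1.2]
opening: 0.001
grasp_force: 0.9
local [114.5   0.  210.9] F [ 1.57659248 -0.92952332 -1.2262989 ]
```

View pics/c4.png

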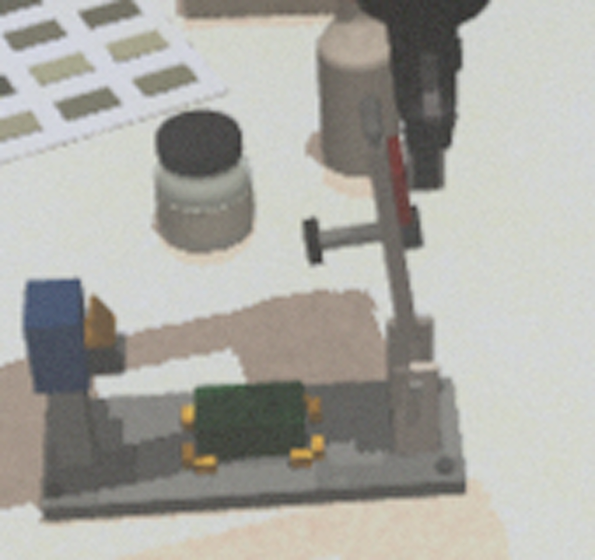

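The bar has swung to about 1.45 and the fingertips are on the red pad. I follow the arc down.

```bash
python3 -m handwheel '{"twist":[[0,0,0],[0,0,0],[0,0,0],[0,0,0],[0,0,0],[0,0,0],[0,0,0],[0,0,0]],"xyz":[[8,0,-2.7],[8,0,-2.7],[8,0,-2.7],[8.2,0,2.4],[8.2,0,2.6],[8.2,0,2.8],[8.2,0,3],[8.2,0,3.2]],"claw":[0,0,0,0,0,0,0,0]}' 40
python3 -m handwheel '{"twist":[[0,0,0],[0,0,0],[0,0,0],[0,0,0],[0,0,0],[0,0,0],[0,0,0],[0,0,0]],"xyz":[[8.2,0,4.9],[8.2,0,5.3],[8.2,0,5.7],[5.6,0,4.9],[5.3,0,5.1],[5.1,0,5.2],[4.9,0,5.3],[0,0,0]],"claw":[0,0,0,0,0,0,0,0]}'
python3 - <<'E'
from station import r,cams
from h import *
s=r.sense();print("local",loc(s).round(1),"F",s["ft_force"])
d2=cams.snapshot("side")["image"][:,:,::-1]
cv2.imwrite("pics/c5.png",cv2.convertScaleAbs(cv2.resize(d2[90:250,190:360],None,fx=3.5,fy=3.5,interpolation=2),alpha=1.6))
E
```

```text
time_s: 14.0
tool_pos: [0.5716, 0.1259, 0.2046]
eef_rot: [-0.0, 0.089, 0.996, -0.0]
ft_force: [1.9, 0.1, 0.3]
opening: 0.002
grasp_force: 1.1
time_s: 14.8
tool_pos: [0.5268, 0.134, 0.1678]
eef_rot: [-0.001, 0.089, 0.996, -0.0]
ft_force: [0.1, -0.7, 1.0]
opening: 0.006
grasp_force: 0.5
local [  3.5   0.  167.8] F [ 0.11562276 -0.67833249  1.03732445]
```

View pics/c5.png

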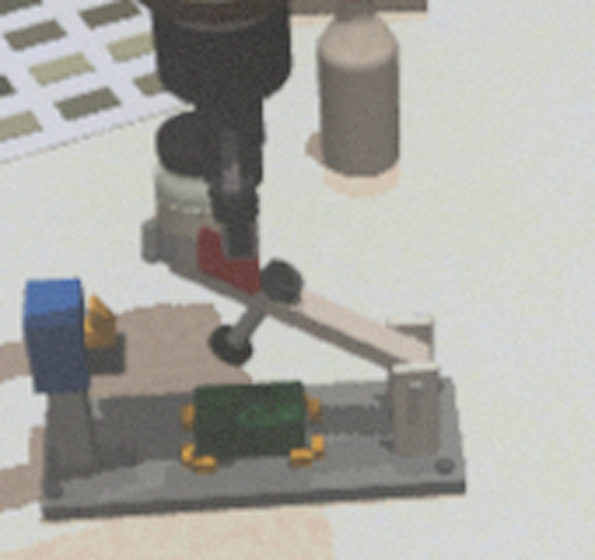

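The fingertips press on the red pad, the bar is at about 0.55, and the billet is undisturbed in the nest. Going on to about 0.3.

```bash
python3 -m handwheel '{"twist":[[0,0,0],[0,0,0],[0,0,0],[0,0,0],[0,0,0],[0,0,0],[0,0,0],[0,0,0]],"xyz":[[5.8,0,4.9],[5.6,0,5.2],[5.4,0,5.3],[5.2,0,5.4],[2.2,0,4.6],[2.2,0,4.6],[2.2,0,4.6],[0,0,0]],"claw":[0,0,0,0,0,0,0,0]}' 40
python3 -m handwheel '{"twist":[[0,0,0],[0,0,0],[0,0,0],[0,0,0],[0,0,0],[0,0,0],[0,0,0],[0,0,0]],"xyz":[[0.8,0,2],[0.8,0,2],[0.8,0,2],[0.8,0,2],[0.3,0,1],[0,0,0],[0,0,0],[0,0,0]],"claw":[0,0,0,0,0,0,0,0]}'
```

```text
time_s: 15.65
tool_pos: [0.4989, 0.139, 0.1334]
eef_rot: [-0.001, 0.089, 0.996, -0.0]
ft_force: [-0.2, 1.2, 2.0]
opening: 0.0
grasp_force: 0.8
time_s: 16.45
tool_pos: [0.4961, 0.1396, 0.1253]
eef_rot: [0.0, 0.089, 0.996, -0.0]
ft_force: [-1.1, -0.9, 6.3]
opening: 0.001
grasp_force: 3.2
```

```bash
python3 -m handwheel '{"twist":[[0,0,0],[0,0,0],[0,0,0],[0,0,0],[0,0,0],[0,0,0],[0,0,0],[0,0,0]],"xyz":[[0.3,0,1],[0.3,0,1],[0,0,0],[0,0,0],[0,0,0],[0,0,0],[0,0,0],[0,0,0]],"claw":[0,0,0,0,0,0,0,0]}' 40
```

```text
time_s: 17.25
tool_pos: [0.4955, 0.1397, 0.1234]
eef_rot: [0.0, 0.089, 0.996, -0.0]
ft_force: [-3.4, -0.2, 9.6]
opening: -0.002
grasp_force: 4.0
```

```bash
python3 -m handwheel '{"twist":[[0,0,0],[0,0,0],[0,0,0],[0,0,0],[0,0,0],[0,0,0],[0,0,0],[0,0,0]],"xyz":[[0.2,0,0.5],[0.2,0,0.5],[0,0,0],[0,0,0],[0,0,0],[0,0,0],[0,0,0],[0,0,0]],"claw":[0,0,0,0,0,0,0,0]}' 40
python3 -m handwheel '{"twist":[[0,0,0],[0,0,0],[0,0,0],[0,0,0],[0,0,0],[0,0,0],[0,0,0],[0,0,0]],"xyz":[[0.2,0,0.5],[0.2,0,0.5],[0,0,0],[0,0,0],[0,0,0],[0,0,0],[0,0,0],[0,0,0]],"claw":[0,0,0,0,0,0,0,0]}' 40
```

```text
time_s: 18.05
tool_pos: [0.4952, 0.1398, 0.1225]
eef_rot: [0.0, 0.089, 0.996, 0.0]
ft_force: [-2.1, -0.8, 10.1]
opening: -0.001
grasp_force: 4.5
time_s: 18.85
tool_pos: [0.4948, 0.1398, 0.1214]
eef_rot: [0.0, 0.089, 0.996, -0.0]
ft_force: [-1.7, -0.4, 8.0]
opening: 0.0
grasp_force: 4.1
```

```bash
python3 -m handwheel '{"twist":[[0,0,0],[0,0,0],[0,0,0],[0,0,0],[0,0,0],[0,0,0],[0,0,0],[0,0,0]],"xyz":[[0.2,0,0.5],[0.2,0,0.5],[0,0,0],[0,0,0],[0,0,0],[0,0,0],[0,0,0],[0,0,0]],"claw":[0,0,0,0,0,0,0,0]}' 40
python3 -m handwheel '{"twist":[[0,0,0],[0,0,0],[0,0,0],[0,0,0],[0,0,0],[0,0,0],[0,0,0],[0,0,0]],"xyz":[[0.2,0,0.5],[0.2,0,0.5],[0,0,0],[0,0,0],[0,0,0],[0,0,0],[0,0,0],[0,0,0]],"claw":[0,0,0,0,0,0,0,0]}' 40
```

```text
time_s: 19.65
tool_pos: [0.4945, 0.1399, 0.1204]
eef_rot: [0.0, 0.089, 0.996, -0.0]
ft_force: [0.1, -0.1, 7.2]
opening: -0.002
grasp_force: 3.6
time_s: 20.45
tool_pos: [0.4941, 0.1399, 0.1193]
eef_rot: [0.0, 0.089, 0.996, -0.0]
ft_force: [0.3, -0.5, 5.8]
opening: -0.003
grasp_force: 3.1
```

```bash
python3 -m handwheel '{"twist":[[0,0,0],[0,0,0],[0,0,0],[0,0,0],[0,0,0],[0,0,0],[0,0,0],[0,0,0]],"xyz":[[0.2,0,0.5],[0.2,0,0.5],[0,0,0],[0,0,0],[0,0,0],[0,0,0],[0,0,0],[0,0,0]],"claw":[0,0,0,0,0,0,0,0]}' 40
python3 -m handwheel '{"twist":[[0,0,0],[0,0,0],[0,0,0],[0,0,0],[0,0,0],[0,0,0],[0,0,0],[0,0,0]],"xyz":[[0.2,0,0.5],[0.2,0,0.5],[0,0,0],[0,0,0],[0,0,0],[0,0,0],[0,0,0],[0,0,0]],"claw":[0,0,0,0,0,0,0,0]}' 40
```

```text
time_s: 21.25
tool_pos: [0.4937, 0.14, 0.1183]
eef_rot: [0.0, 0.089, 0.996, -0.0]
ft_force: [-0.1, -0.4, 6.2]
opening: 0.001
grasp_force: 2.7
time_s: 22.05
tool_pos: [0.4932, 0.1401, 0.1172]
eef_rot: [0.0, 0.089, 0.996, -0.0]
ft_force: [4.1, -1.2, 4.4]
opening: -0.001
grasp_force: 2.5
```

```bash
python3 -m handwheel '{"twist":[[0,0,0],[0,0,0],[0,0,0],[0,0,0],[0,0,0],[0,0,0],[0,0,0],[0,0,0]],"xyz":[[0.1,0,0.5],[0.1,0,0.5],[0,0,0],[0,0,0],[0,0,0],[0,0,0],[0,0,0],[0,0,0]],"claw":[0,0,0,0,0,0,0,0]}' 40
python3 -m handwheel '{"twist":[[0,0,0],[0,0,0],[0,0,0],[0,0,0],[0,0,0],[0,0,0],[0,0,0],[0,0,0]],"xyz":[[0.1,0,0.5],[0.1,0,0.5],[0,0,0],[0,0,0],[0,0,0],[0,0,0],[0,0,0],[0,0,0]],"claw":[0,0,0,0,0,0,0,0]}' 40
```

```text
time_s: 22.85
tool_pos: [0.4928, 0.1401, 0.116]
eef_rot: [-0.0, 0.089, 0.996, -0.0]
ft_force: [2.0, -1.4, 2.4]
opening: -0.001
grasp_force: 1.7
time_s: 23.65
tool_pos: [0.4926, 0.1402, 0.1151]
eef_rot: [-0.0, 0.089, 0.996, -0.0]
ft_force: [1.1, -1.2, 4.0]
opening: -0.002
grasp_force: 2.2
```

```bash
python3 -m handwheel '{"twist":[[0,0,0],[0,0,0],[0,0,0],[0,0,0],[0,0,0],[0,0,0],[0,0,0],[0,0,0]],"xyz":[[0.1,0,0.5],[0.1,0,0.5],[0,0,0],[0,0,0],[0,0,0],[0,0,0],[0,0,0],[0,0,0]],"claw":[0,0,0,0,0,0,0,0]}' 40
```

```text
time_s: 24.45
tool_pos: [0.4924, 0.1402, 0.114]
eef_rot: [-0.0, 0.089, 0.996, -0.0]
ft_force: [0.0, -0.6, 2.6]
opening: 0.003
grasp_force: 1.1
```

```bash
python3 -m handwheel '{"twist":[[0,0,0],[0,0,0],[0,0,0],[0,0,0],[0,0,0],[0,0,0],[0,0,0],[0,0,0]],"xyz":[[0.1,0,0.5],[0.1,0,0.5],[0,0,0],[0,0,0],[0,0,0],[0,0,0],[0,0,0],[0,0,0]],"claw":[0,0,0,0,0,0,0,0]}' 40
python3 -m handwheel '{"twist":[[0,0,0],[0,0,0],[0,0,0],[0,0,0],[0,0,0],[0,0,0],[0,0,0],[0,0,0]],"xyz":[[0.1,0,0.5],[0.1,0,0.5],[0,0,0],[0,0,0],[0,0,0],[0,0,0],[0,0,0],[0,0,0]],"claw":[0,0,0,0,0,0,0,0]}' 40
python3 - <<'E'
from station import r,cams
from h import *
s=r.sense();print("local",loc(s).round(1),"F",s["ft_force"])
for n in("side","top"): cv2.imwrite(f"pics/m_{n}.png",cams.snapshot(n)["image"][:,:,::-1])
a=cv2.imread("pics/m_side.png")[135:215,190:310]
cv2.imwrite("pics/c6.png",cv2.convertScaleAbs(cv2.resize(a,None,fx=6.6,fy=6.6,interpolation=2),alpha=1.6))
E
```

```text
time_s: 25.25
tool_pos: [0.4922, 0.1403, 0.1131]
eef_rot: [-0.0, 0.089, 0.996, -0.0]
ft_force: [-2.3, -0.7, 5.0]
opening: 0.004
grasp_force: 2.4
time_s: 26.05
tool_pos: [0.492, 0.1403, 0.1122]
eef_rot: [-0.0, 0.089, 0.996, -0.0]
ft_force: [-2.5, 0.1, 5.9]
opening: -0.0
grasp_force: 2.7
local [-31.9   0.  112.2] F [-2.53348138  0.12926189  5.94949755]
```

```bash
python3 -m handwheel '{"twist":[[0,0,0],[0,0,0],[0,0,0],[0,0,0],[0,0,0],[0,0,0],[0,0,0],[0,0,0]],"xyz":[[0.1,0,0.5],[0.1,0,0.5],[0,0,0],[0,0,0],[0,0,0],[0,0,0],[0,0,0],[0,0,0]],"claw":[0,0,0,0,0,0,0,0]}' 40
python3 -m handwheel '{"twist":[[0,0,0],[0,0,0],[0,0,0],[0,0,0],[0,0,0],[0,0,0],[0,0,0],[0,0,0]],"xyz":[[0.1,0,0.5],[0.1,0,0.5],[0,0,0],[0,0,0],[0,0,0],[0,0,0],[0,0,0],[0,0,0]],"claw":[0,0,0,0,0,0,0,0]}' 40
```

```text
time_s: 26.95
tool_pos: [0.4917, 0.1403, 0.1111]
eef_rot: [-0.0, 0.089, 0.996, -0.0]
ft_force: [-2.5, -0.2, 5.2]
opening: 0.002
grasp_force: 2.8
time_s: 27.75
tool_pos: [0.4917, 0.1404, 0.1106]
eef_rot: [0.0, 0.089, 0.996, 0.0]
ft_force: [-4.2, -0.4, 13.6]
opening: -0.002
grasp_force: 6.0
```

```bash
python3 -m handwheel '{"twist":[[0,0,0],[0,0,0],[0,0,0],[0,0,0],[0,0,0],[0,0,0],[0,0,0],[0,0,0]],"xyz":[[0,0,0.2],[0,0,0.2],[0,0,0],[0,0,0],[0,0,0],[0,0,0],[0,0,0],[0,0,0]],"claw":[0,0,0,0,0,0,0,0]}' 40
```

```text
time_s: 28.55
tool_pos: [0.4917, 0.1404, 0.1105]
eef_rot: [0.0, 0.089, 0.996, 0.0]
ft_force: [-5.5, -0.9, 17.2]
opening: 0.001
grasp_force: 8.0
```

```bash
python3 -m handwheel '{"twist":[[0,0,0],[0,0,0],[0,0,0],[0,0,0],[0,0,0],[0,0,0],[0,0,0],[0,0,0]],"xyz":[[0,0,-1],[0,0,-1],[0,0,-1],[0,0,0],[0,0,0],[0,0,0],[0,0,0],[0,0,0]],"claw":[0,0,0,0,0,0,0,0]}' 40
python3 -m handwheel '{"twist":[[0,0,0],[0,0,0],[0,0,0],[0,0,0],[0,0,0],[0,0,0],[0,0,0],[0,0,0]],"xyz":[[0,0,-1],[0,0,-1],[0,0,-1],[0,0,0],[0,0,0],[0,0,0],[0,0,0],[0,0,0]],"claw":[0,0,0,0,0,0,0,0]}' 40
```

```text
time_s: 29.35
tool_pos: [0.4918, 0.1403, 0.1127]
eef_rot: [0.0, 0.089, 0.996, -0.0]
ft_force: [4.0, -1.5, 4.5]
opening: -0.0
grasp_force: 2.4
time_s: 30.15
tool_pos: [0.4916, 0.1404, 0.1157]
eef_rot: [-0.0, 0.089, 0.996, -0.0]
ft_force: [1.1, 0.7, -0.2]
opening: 0.002
grasp_force: 0.0
```

Contact was lost within about 4 mm, so the bar is holding by itself. I lift clear and check.

```bash
python3 -m handwheel '{"twist":[[0,0,0],[0,0,0],[0,0,0],[0,0,0],[0,0,0],[0,0,0],[0,0,0],[0,0,0]],"xyz":[[0,0,-4],[0,0,-8],[0,0,-15],[0,0,-30],[0,0,-40],[0,0,-40],[0,0,-30],[0,0,0]],"claw":[0,0,0,0,0,0,0,0]}' 40
python3 - <<'E'
from station import r,cams
from h import *
s=r.sense();print("local",loc(s).round(1),"F",s["ft_force"])
d=cams.snapshot("side")["image"][:,:,::-1]
cv2.imwrite("pics/c7.png",cv2.convertScaleAbs(cv2.resize(d[140:240,190:320],None,fx=6,fy=6,interpolation=2),alpha=1.6))
for th in(.1,.13,.16,.19,.3): print(th,((proj("side",world(J,[(.105-.193*np.cos(th),-.013,.075+.193*np.sin(th)),(.105-.14*np.cos(th)+.014*np.sin(th),-.018,.075+.14*np.sin(th)+.014*np.cos(th))]))-(190,140))*6).round().tolist())
E
```

```text
time_s: 30.95
tool_pos: [0.4926, 0.1406, 0.2877]
eef_rot: [0.003, 0.089, 0.996, 0.001]
ft_force: [0.0, 0.4, -0.9]
opening: -0.001
grasp_force: 0.0
local [-31.3   0.4 287.7] F [ 0.01602128  0.3650292  -0.85563228]
0.1 [[172.0, 326.0], [321.0, 309.0]]
0.13 [[172.0, 314.0], [323.0, 300.0]]
0.16 [[173.0, 302.0], [325.0, 291.0]]
0.19 [[174.0, 290.0], [327.0, 282.0]]
0.3 [[182.0, 245.0], [338.0, 250.0]]
```

View pics/c7.png

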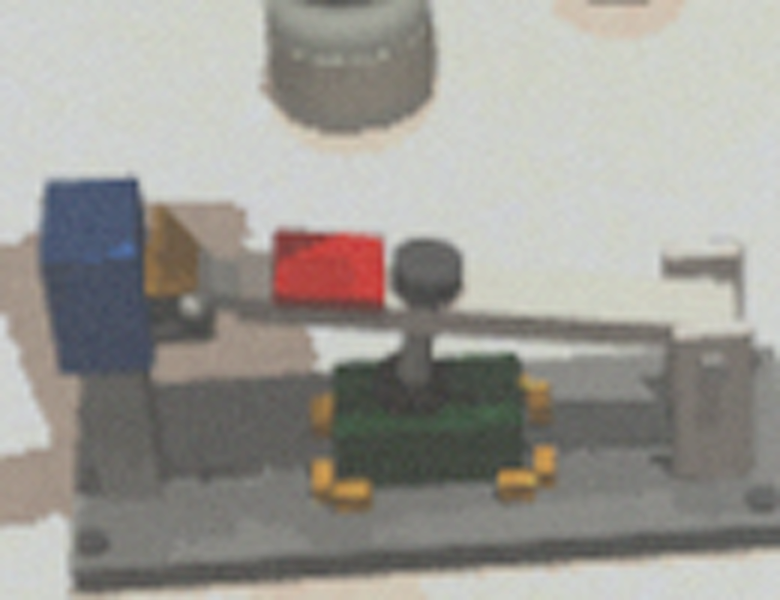

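The bar is down with its nose at (200,290), under the brass bolt at (170,250). The foot presses on the green billet, which is seated in the nest, and the robot is clear. Handing in.

```bash
python3 -c "
from station import r
print(r.sign_off())"
```

```text
the job is handed in; nothing more can be done
None
```

The green billet lies flat in the nest with the clamp bar latched down on it by itself; I handed the job in at about 31 s with the robot clear of everything, and the final picture confirmed it (no verdict came back).

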